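# Pack the finished perfume bottles into their box bases

## Task

Pack the four finished perfume bottles, the ones with a gold spray pump: set each one down gently, upright and square to the walls, in the open box base of its own colour and size (large teal bottle in the large teal base, and so on). Leave the two bottles that have no pump yet where they stand, and do not let any bottle fall over.

Things in the scene. Friction and masses are not known exactly. Their poses are not given: they have to be found in the camera images.
- teal_large: large teal perfume bottle of lacquered glass, standing: square body 54 x 54 mm, 76 high, 330 g. On top a gold spray pump (collar 19 mm across, 7 high, then a button 15 mm across), 98 mm high in all. Thin blank gold plate on one side. Origin: centre of the underside; z up, x and y square to the sides.
- teal_small: small teal perfume bottle of lacquered glass, standing: square body 36 x 36 mm, 56 high, 120 g. On top a gold spray pump (collar 19 mm across, 7 high, then a button 15 mm across), 78 mm high in all. Thin blank gold plate on one side. Origin: centre of the underside; z up, x and y square to the sides.
- black_large: large black perfume bottle of lacquered glass, standing: square body 54 x 54 mm, 76 high, 330 g. On top a gold spray pump (collar 19 mm across, 7 high, then a button 15 mm across), 98 mm high in all. Thin blank gold plate on one side. Origin: centre of the underside; z up, x and y square to the sides.
- black_small: small black perfume bottle of lacquered glass, standing: square body 36 x 36 mm, 56 high, 120 g. On top a gold spray pump (collar 19 mm across, 7 high, then a button 15 mm across), 78 mm high in all. Thin blank gold plate on one side. Origin: centre of the underside; z up, x and y square to the sides.
- teal_large_no_pump: large teal perfume bottle of lacquered glass, standing: square body 54 x 54 mm, 76 high, 320 g. NO pump: on top only a bare white neck 17 mm across with a dark open mouth, 86 mm high in all. Thin blank gold plate on one side. Origin: centre of the underside; z up, x and y square to the sides.
- black_small_no_pump: small black perfume bottle of lacquered glass, standing: square body 36 x 36 mm, 56 high, 115 g. NO pump: on top only a bare white neck 17 mm across with a dark open mouth, 66 mm high in all. Thin blank gold plate on one side. Origin: centre of the underside; z up, x and y square to the sides.
- teal_large_base: large teal box base for the large teal bottle: loose, open square tray of rigid board lying open side up, 82 x 82 mm outside, 74 x 74 inside, 20 high, walls and floor 4 thick, 120 g. Origin: centre of the underside (inner floor 4 mm above it); z up, x and y square to the walls.
- teal_small_base: small teal box base for the small teal bottle: loose, open square tray of rigid board lying open side up, 64 x 64 mm outside, 56 x 56 inside, 20 high, walls and floor 4 thick, 90 g. Origin: centre of the underside (inner floor 4 mm above it); z up, x and y square to the walls.
- black_large_base: large black box base for the large black bottle: loose, open square tray of rigid board lying open side up, 82 x 82 mm outside, 74 x 74 inside, 20 high, walls and floor 4 thick, 120 g. Origin: centre of the underside (inner floor 4 mm above it); z up, x and y square to the walls.
- black_small_base: small black box base for the small black bottle: loose, open square tray of rigid board lying open side up, 64 x 64 mm outside, 56 x 56 inside, 20 high, walls and floor 4 thick, 90 g. Origin: centre of the underside (inner floor 4 mm above it); z up, x and y square to the walls.
There are look-alikes about, which are no part of the job. What is shaped like the black_small_no_pump but red is not meant.

How it is judged (in metres and radians):
At the end, for the whole second after the job is handed in: Each bottle with a pump is upright (4.5 degrees), at rest, on the floor of the base of its own colour and size (centres within 16 mm, sides within 17 degrees of square), each base flat; the two bottles without a pump are upright and within 30 mm of where they began (horizontal distance between teal_large and teal_large_base below 0.016 m and z of teal_large in the frame of teal_large_base between 0.001 and 0.008 m and angle between each of teal_large, teal_large_base, teal_small, teal_small_base, black_large, black_large_base, black_small, black_small_base's own z axis and vertical below 0.08 rad and (angle between the x axis of teal_large and the x axis of teal_large_base, either way round below 0.3 rad or angle between the x axis of teal_large and the y axis of teal_large_base, either way round below 0.3 rad) and linear speed of each of teal_large, teal_small, black_large, black_small below 0.02 m/s and angular speed of each of teal_large, teal_small, black_large, black_small below 0.15 rad/s and horizontal distance between teal_small and teal_small_base below 0.016 m and z of teal_small in the frame of teal_small_base between 0.001 and 0.008 m and (angle between the x axis of teal_small and the x axis of teal_small_base, either way round below 0.3 rad or angle between the x axis of teal_small and the y axis of teal_small_base, either way round below 0.3 rad) and horizontal distance between black_large and black_large_base below 0.016 m and z of black_large in the frame of black_large_base between 0.001 and 0.008 m and (angle between the x axis of black_large and the x axis of black_large_base, either way round below 0.3 rad or angle between the x axis of black_large and the y axis of black_large_base, either way round below 0.3 rad) and horizontal distance between black_small and black_small_base below 0.016 m and z of black_small in the frame of black_small_base between 0.001 and 0.008 m and (angle between the x axis of black_small and the x axis of black_small_base, either way round below 0.3 rad or angle between the x axis of black_small and the y axis of black_small_base, either way round below 0.3 rad) and distance of each of teal_large_no_pump, black_small_no_pump from where it was at the start of the episode below 0.03 m and angle between each of teal_large_no_pump, black_small_no_pump's own z axis and vertical below 0.1 rad); the robot touches nothing.
It fails at once if a bottle is laid over or knocked down (tilted by more than 40 degrees) (angle between any of teal_large, teal_small, black_large, black_small, teal_large_no_pump, black_small_no_pump's own z axis and vertical above 0.7 rad).
It fails at once if a bottle without a pump is shifted by more than 30 mm (distance of any of teal_large_no_pump, black_small_no_pump from where it was at the start of the episode above 0.03 m).
It fails at once if a bottle is dropped into its box base (faster than 0.7 m/s just above it) ((linear speed of teal_large above 0.7 m/s and horizontal distance between teal_large and teal_large_base below 0.05 m and height (world z) of teal_large below 0.06 m) or (linear speed of teal_small above 0.7 m/s and horizontal distance between teal_small and teal_small_base below 0.05 m and height (world z) of teal_small below 0.06 m) or (linear speed of black_large above 0.7 m/s and horizontal distance between black_large and black_large_base below 0.05 m and height (world z) of black_large below 0.06 m) or (linear speed of black_small above 0.7 m/s and horizontal distance between black_small and black_small_base below 0.05 m and height (world z) of black_small below 0.06 m)).
It also fails if it takes over 96 s, if anything falls off the work surface, if the arm or the gripper's body presses on something with over 40 N, if the wrist force passes 120 N, or if a joint passes its speed limit or range.

## Robot

A 6-joint arm with a two-finger parallel gripper is mounted at the origin on the work surface. World frame = base frame: x ahead of the robot, y to its left, z up, the work surface at z = 0. Lengths are in m, angles in degrees, forces in N, time in s.
With the tool pointing down it reaches from about 0.4 to 0.825 m from the base axis. Payload 7 kg.
Tool frame: the origin (TCP) lies at the very end of the fingers, on their centre line; the grasp point (between the pads) lies 19 mm behind it (r.grip_depth is the distance from the TCP to the grasp point, in m); z points along the fingers, y is the line along which they close (so a half turn about z gives the same grasp; the last joint's range is limited). The gripper opens to 88 mm and grips with 3 to 60 N. Pads are 19 mm wide; open, the fingers measure 130 mm over their backs; the gripper's body (78 mm by 193 mm) begins 47 mm behind the grasp point.
Start: joints at [83.715, 20.546, 0.682, 0, -70.136, -16.507], TCP at [0.261, 0.622, 0.227] pointing down, gripper open.
Joint ranges: [-176.03, 176.03], [-82.01, 121.73], [-58.28, 71.71], [-173.87, 95.51], [-174.79, -0.11], [-173.66, 173.66]. Speed limits (degrees/s): [136.94, 136.94, 172.46, 180, 180, 180].

## Interface

Orientations are given as [roll, pitch, yaw] about the fixed x, y, z axes, in that order (R = Rz(yaw) Ry(pitch) Rx(roll)).
In Python, from plant import r gives the robot as it stands.
- The arm moves only by the tool play_rows, never from a script. Its argument "rows" is a list that holds one entry, the list of rows, each a list of 5 numbers: the closure, from 0 (fully open) to 1 (shut), then the shift along the tool's x, y, z each as a share of 0.5 m, from -1 to 1, then the turn about the tool's z as a share of 1.5 rad, from -1 to 1. A call has exactly 8 rows; each row is the pose to reach, as a shift and turn from the pose commanded when the call began, along the tool's axes at that moment; what a row does not reach only later rows make up. A row lasts 1/12 s, in which the tool goes at most 41.7 mm and 7.16 degrees, less where a joint would pass 70% of its speed; a pose out of reach is approached as far as the arm can. A call with a number of a shift or a turn outside -1 to 1 is refused whole. A call with a gripper value outside its range is refused whole. The fingers move at their own pace and stop on an object; "squeeze" is the grip in N (left out, the last holds). Time passes only in rows, so rows that repeat a pose let the fingers close, or fill a call up. It gives the time, the measured TCP pose, the force, the opening and the grip force at its end, in the units of the state.
- r.get_state(): the state, without advancing time (a new reading comes with each control period).
- r.capture(name): name is "side" or "top" or "wrist"; returns the picture (400x640x3 uint8, red, green, blue); there is no depth.
- r.camera_info(name): a dict with "fovy" (degrees; the focal length in pixels is half the picture's height over the tangent of half this angle, whatever the lens; pixels are square), "cx", "cy" (the principal point, pixels), "pose" (4x4, takes a point from camera to world coordinates). Camera axes: x right, y down, z forward; pixel columns grow to the right and rows downward; lengths in m; the calibration is good to about 2 mm. A picture is of the moment at which its call begins: read the wrist's pose just before it. camera_info takes no time and is no camera call; for the wrist camera it gives the pose at the moment of the call.
- r.close_job(): hands the job in; it is judged then, once.
The state is a dict: "time_s": time; "joints": joint angles; "qd": joint speeds; "joint_torque": joint torques, N m; "tcp_pos": TCP position; "eef_rot": TCP orientation; "contact_force": force on the tool from outside, world axes, zero at the start; "moment": the same for the moment, N m; "gripper_width": finger opening in m; "gripper_force": force on a finger pad.
Only numpy, scipy, OpenCV 4.12 (cv2) and the standard library are available. Lean on these libraries where they do the work, as an engineer would, in place of code of your own. Each camera call takes 0.05 s, during which the arm holds its last target. There are 200 camera calls.

## Working session

There is one attempt and no reset: what is moved stays moved. The work goes in short steps, Python scripts to look and compute and a tool call to move; the robot and the scene stay as the last step left them, time stands still between calls to the robot, and variables do not carry over. Pictures are saved under pics/ and viewed, at most 14 in all, crops included, and the job is handed in when it is done.

Besides the shell and the picture viewer there is one more tool, called after ">>>" in YAML: its name, and indented under it one key for each argument. play_rows: Moves the arm, as the interface text tells. Its arguments: {"type":"object","properties":{"rows":{"type":"array","items":{"type":"array","items":{"type":"array","items":{"type":"number"}}}},"squeeze":{"type":"number"}},"required":["rows"]}

```bash
mkdir -p pics; ls; python3 - <<'E'
from plant import r
import cv2
print(r.get_state())
for n in("top","side","wrist"):
    i=r.camera_info(n);print(n,i)
    cv2.imwrite(f"pics/{n}0.png",r.capture(n)[:,:,::-1])
E
```

```text
pics
{'time_s': 0.0, 'joints': array([ 8.37147594e+01,  2.05918916e+01,  6.33410148e-01, -2.05117664e-02,
       -7.01352350e+01, -1.65076022e+01]), 'qd': array([-0.00051516,  0.04636513,  0.01835003, -0.00305813,  0.01174248,
       -0.04533803]), 'joint_torque': array([ 8.32399819e-04, -5.82725751e+01,  2.93051648e+01,  6.99758291e+00,
        6.78404438e-03, -1.48048230e-04]), 'tcp_pos': array([0.26132049, 0.62183154, 0.22561354]), 'eef_rot': array([ 1.79904667e+02, -8.14399383e-03, -2.27998217e+01]), 'contact_force': array([ 0.28774086,  0.04564756, -0.49422735]), 'moment': array([-0.02477506,  0.00147312,  0.01253489]), 'gripper_force': 0.0, 'gripper_width': 0.08777948690762097}
top {'fovy': 42.39380466465609, 'cx': 322.2915899242466, 'cy': 200.63560322311722, 'pose': array([[-0.0133454 , -0.9950202 ,  0.098776  ,  0.43329256],
       [-0.99989378,  0.01385874,  0.0045127 ,  0.07047317],
       [-0.00585913, -0.09870528, -0.99509946,  1.1983031 ],
       [ 0.        ,  0.        ,  0.        ,  1.        ]])}
side {'fovy': 53.55624509806736, 'cx': 318.95462550655617, 'cy': 201.8810101153548, 'pose': array([[ 0.84123728, -0.39645938,  0.36761366,  0.1875492 ],
       [-0.54043024, -0.59651118,  0.59338821, -0.50502892],
       [-0.01596866, -0.69784982, -0.71606608,  0.74263996],
       [ 0.        ,  0.        ,  0.        ,  1.        ]])}
wrist {'fovy': 60.60500134301324, 'cx': 320.42487603527394, 'cy': 197.01341860951945, 'pose': array([[-0.38618214, -0.89123094, -0.23784609,  0.32632874],
       [-0.92242167,  0.37347832,  0.09824566,  0.59531351],
       [ 0.00127078,  0.25733511, -0.96632139,  0.38441695],
       [ 0.        ,  0.        ,  0.        ,  1.        ]])}
```

View pics/top0.png

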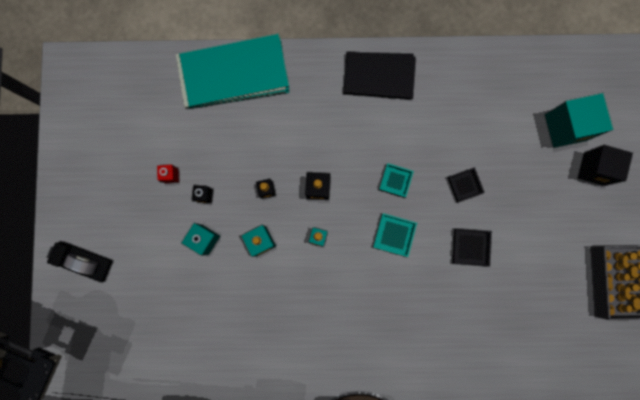

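View pics/side0.png

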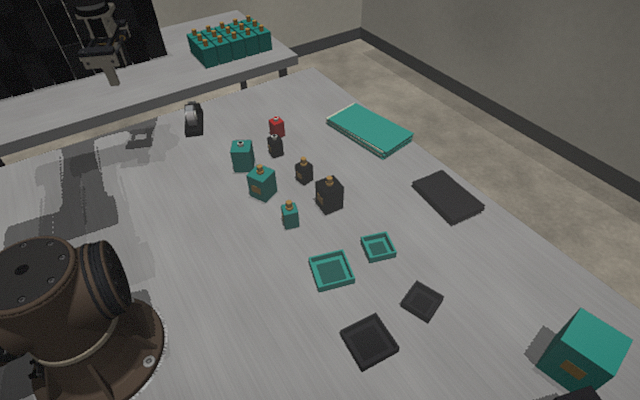

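The top view shows the pumped bottles at about (258,240) teal large, (317,237) teal small, (317,185) black large and (264,188) black small. The bottles without a pump are at (200,239) and (203,193), and the red decoy is at (167,173). The bases are at (395,235), (395,181), (471,247) and (465,184).

```bash
cat > h.py <<'E'
from plant import r
import numpy as np, cv2
from scipy.optimize import minimize
class Cam:
    def __init__(s,n):
        i=r.camera_info(n); s.P=np.array(i["pose"]); s.f=200/np.tan(np.radians(i["fovy"]/2)); s.c=np.array([i["cx"],i["cy"]])
        s.img=np.ascontiguousarray(r.capture(n)[:,:,::-1])
    def proj(s,p):
        q=(np.asarray(p)-s.P[:3,3])@s.P[:3,:3]; return q[:,:2]/q[:,2:]*s.f+s.c
    def unproj(s,uv,z):
        d=np.c_[(np.asarray(uv).reshape(-1,2)-s.c)/s.f,np.ones(np.size(uv)//2)]@s.P[:3,:3].T
        return s.P[:3,3]+d*((z-s.P[2,3])/d[:,2])[:,None]
def mask(img,col):
    h=cv2.cvtColor(img,cv2.COLOR_BGR2HSV); H,S,V=h[...,0],h[...,1],h[...,2]
    if col=="teal": return ((H>75)&(H<100)&(S>110)).astype(float)
    if col=="gold": return ((H>8)&(H<30)&(S>110)&(V>50)).astype(float)
    return (V<60).astype(float)
def box(x,y,yaw,w,z0,z1):
    c,s=np.cos(yaw),np.sin(yaw); k=np.array([[1,1],[-1,1],[-1,-1],[1,-1]])*w/2@np.array([[c,s],[-s,c]])+[x,y]
    return np.vstack([np.c_[k,np.full(4,z)] for z in (z0,z1)])
def fit(cams,col,x0,w,h):
    "silhouette fit of a square prism: x,y,yaw"
    def cost(p):
        t=0
        for c in cams:
            m=mask(c.img,col); u=cv2.convexHull(c.proj(box(*p,w,0,h)).astype(np.float32))[:,0]
            a=np.zeros((400*4,640*4),np.uint8)
            o=np.int32(c.proj([[x0[0],x0[1],h/2]])[0]); 
            lo=np.maximum(o-50,0); sub=m[lo[1]:o[1]+50,lo[0]:o[0]+50]
            a=np.zeros((sub.shape[0]*4,sub.shape[1]*4),np.uint8)
            cv2.fillPoly(a,[np.int32(((u-lo+.5)*4)*16)],255,shift=4)
            a=cv2.resize(a,sub.shape[::-1],interpolation=cv2.INTER_AREA)/255.
            if w<.06 or col!='teal' or 1:
                g=mask(c.img,"gold")[lo[1]:o[1]+50,lo[0]:o[0]+50]
                sub=np.maximum(sub,g*(a>0)) # plate / pump seen inside the body counts
            near=cv2.dilate((a>0).astype(np.uint8),np.ones((9,9)))
            t+=(np.abs(a-sub)*near).sum()/a.sum()
        return t/len(cams)
    best=None
    for y in np.radians([0,22,45,67]):
        q=minimize(cost,[*x0[:2],y],method="Nelder-Mead",options=dict(initial_simplex=np.array([[*x0[:2],y],[x0[0]+.008,x0[1],y],[x0[0],x0[1]+.008,y],[*x0[:2],y+.25]]),xatol=1e-4,fatol=1e-4))
        if best is None or q.fun<best.fun: best=q
    return best.x,best.fun
E
cat > m.py <<'E'
from h import *
T,S=Cam("top"),Cam("side")
items=dict(TL=("teal",258,240,.054,.076),TS=("teal",317,237,.036,.056),KL=("black",317,185,.054,.076),KS=("black",264,188,.036,.056),
TLn=("teal",200,239,.054,.076),KSn=("black",203,193,.036,.056),
TLb=("teal",395,235,.082,.02),TSb=("teal",395,181,.064,.02),KLb=("black",471,247,.082,.02),KSb=("black",465,184,.064,.02))
pic=cv2.resize(T.img[150:270,150:500],None,fx=2.28,fy=2.28)
for n,(c,u,v,w,h) in items.items():
    x0=T.unproj([u,v],h)[0]
    for nm,cs in(("T",[T]),("S",[S]),("TS",[T,S])):
        p,f=fit(cs,c,x0,w,h); print(n,nm,p[:2].round(4),round(np.degrees(p[2])%90,1),"cost",round(f,3), "r",round(np.hypot(*p[:2]),3))
    k=T.proj(box(*p,w,0,h)); 
    for j in(k[:4],k[4:]): cv2.polylines(pic,[np.int32((j-[150,150]+.5)*2.28*16)],True,(0,0,255),1,shift=4)
cv2.imwrite("pics/fit.png",pic)
for C,z in((T,.098),):
    n,l,s,ce=cv2.connectedComponentsWithStats(mask(C.img,"gold").astype(np.uint8))
    for a,c in zip(s[1:],ce[1:]):
        if a[4]>8 and c[0]<350: print("gold",c.round(1),a[4],C.unproj(c,.098)[0].round(4),C.unproj(c,.078)[0].round(4))
E
python3 m.py
```

```text
TL T [0.4607 0.2203] 25.5 cost 0.169 r 0.511
TL S [0.4648 0.2267] 45.4 cost 0.714 r 0.517
TL TS [0.4614 0.2208] 22.5 cost 0.447 r 0.512
TS T [0.4683 0.0875] 73.2 cost 0.191 r 0.476
TS S [0.4846 0.1166] 61.8 cost 0.678 r 0.498
TS TS [0.4684 0.0874] 71.0 cost 0.458 r 0.477
KL T [0.5812 0.088 ] 84.1 cost 0.072 r 0.588
KL S [0.5827 0.0856] 76.4 cost 0.207 r 0.589
KL TS [0.5822 0.0878] 86.1 cost 0.152 r 0.589
KS T [0.5788 0.2065] 10.6 cost 0.089 r 0.615
KS S [0.5803 0.206 ] 80.7 cost 0.299 r 0.616
KS TS [0.5786 0.2065] 11.1 cost 0.211 r 0.614
TLn T [0.4659 0.35  ] 62.0 cost 0.205 r 0.583
TLn S [0.466  0.3458] 64.8 cost 0.761 r 0.58
TLn TS [0.4662 0.3499] 63.4 cost 0.487 r 0.583
KSn T [0.5682 0.3505] 79.9 cost 0.239 r 0.668
KSn S [0.5714 0.3529] 72.4 cost 0.241 r 0.672
KSn TS [0.5686 0.3501] 76.9 cost 0.262 r 0.668
TLb T [ 0.4704 -0.0884] 73.5 cost 0.031 r 0.479
TLb S [ 0.473  -0.0877] 73.5 cost 0.475 r 0.481
TLb TS [ 0.471  -0.0884] 73.5 cost 0.258 r 0.479
TSb T [ 0.5975 -0.0947] 71.2 cost 0.047 r 0.605
TSb S [ 0.6002 -0.094 ] 72.4 cost 0.558 r 0.608
TSb TS [ 0.5983 -0.0947] 71.7 cost 0.308 r 0.606
KLb T [ 0.4401 -0.2621] 84.9 cost 0.047 r 0.512
KLb S [ 0.4417 -0.2634] 84.5 cost 0.046 r 0.514
KLb TS [ 0.4412 -0.2629] 85.6 cost 0.054 r 0.514
KSb T [ 0.5836 -0.2547] 19.8 cost 0.051 r 0.637
KSb S [ 0.5861 -0.255 ] 19.6 cost 0.105 r 0.639
KSb TS [ 0.5841 -0.255 ] 19.0 cost 0.086 r 0.637
gold [317.4 183.2] 68 [0.5804 0.0854 0.098 ] [0.5831 0.0857 0.078 ]
gold [263.9 186. ] 68 [0.5758 0.2008 0.098 ] [0.5784 0.2031 0.078 ]
gold [317.6 236. ] 43 [0.467  0.0865 0.098 ] [0.4676 0.0868 0.078 ]
gold [256.2 240.1] 46 [0.4601 0.2173 0.098 ] [0.4605 0.22   0.078 ]
```

View pics/fit.png

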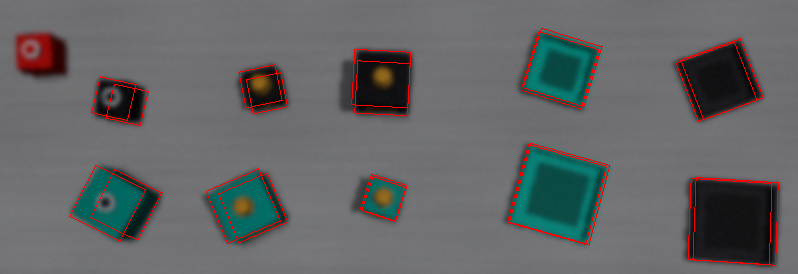

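The fits follow the outlines, and the gold pump centres agree within about 3 mm. Next I'll work out the shifts in tool axes.

```bash
cat > plan.py <<'E'
import numpy as np
def share(a,b):
    p=np.radians(a[3]); d=np.array(b[:3])-a[:3]
    return np.round([ (d[0]*np.cos(p)+d[1]*np.sin(p))/.5,(d[0]*np.sin(p)-d[1]*np.cos(p))/.5,-d[2]/.5,-np.radians(b[3]-a[3])/1.5],3)
def leg(*w):
    for a,b in zip(w,w[1:]): print(a,'->',b,'dist',round(np.linalg.norm(np.array(b[:3])-a[:3]),3),share(a,b).tolist())
if __name__=="__main__":
    W=[(.261,.622,.227,-22.8),(.581,.0865,.18,-5),(.441,-.2625,.18,-5),(.461,.219,.18,24.5),(.471,-.088,.18,-16.5),(.468,.087,.18,-18),(.598,-.0945,.18,-18.5),(.579,.204,.18,11),(.585,-.255,.18,19.5)]
    leg(*W)
    print(share(W[0],(.421,.354,.2,-22.8)),share((.421,.354,.2,-22.8),W[1]))
E
python3 plan.py
```

```text
(0.261, 0.622, 0.227, -22.8) -> (0.581, 0.0865, 0.18, -5) dist 0.626 [1.005, 0.739, 0.094, -0.207]
(0.581, 0.0865, 0.18, -5) -> (0.441, -0.2625, 0.18, -5) dist 0.376 [-0.218, 0.72, -0.0, -0.0]
(0.441, -0.2625, 0.18, -5) -> (0.461, 0.219, 0.18, 24.5) dist 0.482 [-0.044, -0.963, -0.0, -0.343]
(0.461, 0.219, 0.18, 24.5) -> (0.471, -0.088, 0.18, -16.5) dist 0.307 [-0.236, 0.567, -0.0, 0.477]
(0.471, -0.088, 0.18, -16.5) -> (0.468, 0.087, 0.18, -18) dist 0.175 [-0.105, -0.334, -0.0, 0.017]
(0.468, 0.087, 0.18, -18) -> (0.598, -0.0945, 0.18, -18.5) dist 0.223 [0.359, 0.265, -0.0, 0.006]
(0.598, -0.0945, 0.18, -18.5) -> (0.579, 0.204, 0.18, 11) dist 0.299 [-0.225, -0.554, -0.0, -0.343]
(0.579, 0.204, 0.18, 11) -> (0.585, -0.255, 0.18, 19.5) dist 0.459 [-0.163, 0.903, -0.0, -0.099]
[ 0.503  0.37   0.054 -0.   ] [ 0.502  0.369  0.04  -0.207]
```

>>> play_rows:
  rows:
    - [[0,0.06,0.045,0.007,0],[0,0.125,0.092,0.014,0],[0,0.19,0.14,0.02,0],[0,0.253,0.186,0.027,0],[0,0.316,0.232,0.034,0],[0,0.379,0.279,0.04,0],[0,0.441,0.325,0.047,0],[0,0.503,0.37,0.054,0]]

```text
time_s: 0.92
tcp_pos: [0.4222, 0.3525, 0.1997]
eef_rot: [-180.0, -0.0, -22.8]
contact_force: [0.1, -0.0, -0.3]
gripper_width: 0.0876
gripper_force: 0.0
```

>>> play_rows:
  rows:
    - [[0,0.065,0.048,0.005,-0.03],[0,0.13,0.096,0.01,-0.06],[0,0.195,0.143,0.016,-0.09],[0,0.26,0.19,0.021,-0.12],[0,0.325,0.239,0.026,-0.15],[0,0.39,0.287,0.031,-0.18],[0,0.45,0.331,0.036,-0.207],[0,0.502,0.369,0.04,-0.207]]

```text
time_s: 1.58
tcp_pos: [0.5824, 0.0846, 0.1794]
eef_rot: [180.0, -0.0, -4.9]
contact_force: [0.2, 1.7, -0.5]
gripper_width: 0.0875
gripper_force: 0.0
```

```bash
python3 - <<'E'
from h import *
s=r.get_state();print(s["tcp_pos"],s["eef_rot"])
C=Cam("wrist");print(C.P.round(3))
for n,p in dict(KL=(.581,.0865,85,.054,.076),KS=(.579,.204,11,.036,.056),TL=(.461,.219,24.5,.054,.076),TS=(.468,.087,72,.036,.056)).items():
    k=C.proj(box(p[0],p[1],np.radians(p[2]),p[3],0,p[4])); 
    for j in(k[:4],k[4:]): cv2.polylines(C.img,[np.int32(j*16)],True,(0,0,255),1,shift=4)
cv2.imwrite("pics/w1.png",C.img)
E
```

```text
[0.58238609 0.08464789 0.17943628] [ 1.79997565e+02 -1.14698616e-03 -4.89309226e+00]
[[-0.084 -0.963 -0.257  0.652]
 [-0.996  0.081  0.021  0.079]
 [ 0.     0.257 -0.966  0.338]
 [ 0.     0.     0.     1.   ]]
```

View pics/w1.png

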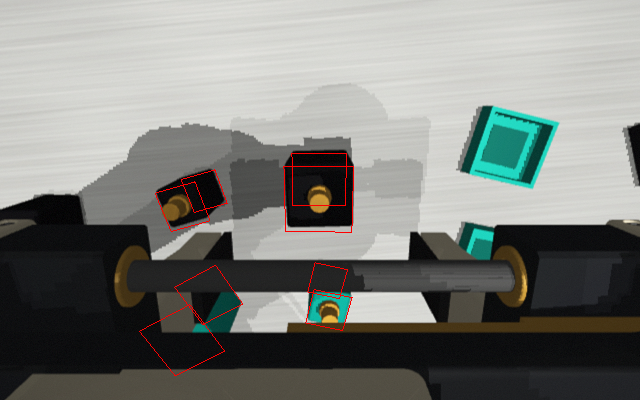

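The wrist view confirms black_large centred between the fingers at (319,190). It sits about 3 mm further ahead than the overlay, so I correct for that and descend.

>>> play_rows:
  rows:
    - [[0,0.003,0,0.05,0],[0,0.006,0,0.1,0],[0,0.006,0,0.16,0],[0,0.006,0,0.22,0],[0,0.006,0,0.26,0],[0,0.006,0,0.282,0],[0,0.006,0,0.282,0],[0.1,0.006,0,0.282,0]]
  squeeze: 25

```text
time_s: 2.3
tcp_pos: [0.5848, 0.0868, 0.0388]
eef_rot: [180.0, 0.0, -5.0]
contact_force: [0.9, -0.5, 0.9]
gripper_width: 0.0847
gripper_force: 0.0
```

>>> play_rows:
  rows:
    - [[0.3,0,0,0,0],[0.6,0,0,0,0],[0.8,0,0,0,0],[0.8,0,0,0,0],[0.8,0,0,0,0],[0.8,0,0,0,0],[0.8,0,0,0,0],[0.8,0,0,0,0]]

```text
time_s: 2.97
tcp_pos: [0.5848, 0.0866, 0.0394]
eef_rot: [-180.0, -0.0, -5.0]
contact_force: [-3.8, -1.1, 6.0]
gripper_width: 0.054
gripper_force: 24.9
```

>>> play_rows:
  rows:
    - [[0.8,0,0,-0.03,0],[0.8,0,0,-0.09,0],[0.8,0,0,-0.16,0],[0.8,0,0,-0.22,0],[0.8,-0.01,0.04,-0.26,0],[0.8,-0.03,0.1,-0.282,0],[0.8,-0.05,0.165,-0.282,0],[0.8,-0.072,0.235,-0.282,0]]

```text
time_s: 3.63
tcp_pos: [0.5379, -0.0276, 0.1799]
eef_rot: [-179.9, -0.0, -4.9]
contact_force: [1.3, -1.3, -3.8]
gripper_width: 0.0542
gripper_force: 24.9
```

>>> play_rows:
  rows:
    - [[0.8,-0.023,0.075,0,0],[0.8,-0.046,0.15,0,0],[0.8,-0.07,0.225,0,0],[0.8,-0.093,0.3,0,0],[0.8,-0.115,0.37,0,0],[0.8,-0.134,0.43,0,0],[0.8,-0.146,0.47,0,0],[0.8,-0.15,0.485,0,0]]

```text
time_s: 4.3
tcp_pos: [0.4406, -0.2642, 0.1789]
eef_rot: [-180.0, 0.1, -5.2]
contact_force: [0.5, 0.6, -4.1]
gripper_width: 0.0542
gripper_force: 24.9
```

```bash
python3 - <<'E'
from h import *
s=r.get_state();print(s["tcp_pos"],s["eef_rot"],s["gripper_width"],s["contact_force"])
C=Cam("wrist")
k=C.proj(box(.441,-.2625,np.radians(85),.082,0,.02)); 
for j in(k[:4],k[4:]): cv2.polylines(C.img,[np.int32(j*16)],True,(0,0,255),1,shift=4)
k=C.proj(box(s["tcp_pos"][0],s["tcp_pos"][1],np.radians(85),.054,.14,.216)); 
for j in(k[:4],k[4:]): cv2.polylines(C.img,[np.int32(j*16)],True,(0,255,0),1,shift=4)
cv2.imwrite("pics/w2.png",C.img)
E
```

```text
[ 0.44061804 -0.26419029  0.17892287] [-1.79973195e+02  8.34521036e-02 -5.16144426e+00] 0.05415775079519196 [ 0.52627391  0.64033228 -4.11201301]
```

View pics/w2.png

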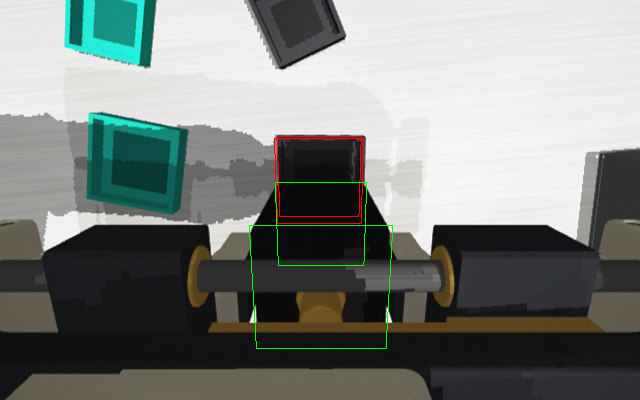

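The base is where it was measured: its outline at (275–365, 135–217) matches, and the bottle is centred above it. I lower it gently.

>>> play_rows:
  rows:
    - [[0.8,0,0,0.04,0],[0.8,0,0,0.09,0],[0.8,0,0,0.14,0],[0.8,0,0,0.19,0],[0.8,0,0,0.225,0],[0.8,0,0,0.245,0],[0.8,0,0,0.26,0],[0.8,0,0,0.266,0]]

```text
time_s: 5.02
tcp_pos: [0.4427, -0.2618, 0.0458]
eef_rot: [-180.0, 0.1, -5.0]
contact_force: [0.3, -0.3, -3.8]
gripper_width: 0.054
gripper_force: 24.9
```

>>> play_rows:
  rows:
    - [[0.8,0,0,0.003,0],[0.8,0,0,0.006,0],[0.8,0,0,0.007,0],[0.8,0,0,0.007,0],[0.3,0,0,0.007,0],[0.2,0,0,0.007,0],[0.1,0,0,0.007,0],[0.1,0,0,0.007,0]]

```text
time_s: 5.68
tcp_pos: [0.4431, -0.2624, 0.0436]
eef_rot: [180.0, -0.1, -5.0]
contact_force: [-0.2, -0.5, 0.3]
gripper_width: 0.0751
gripper_force: 0.0
```

>>> play_rows:
  rows:
    - [[0,0,0,-0.05,0],[0,0,0,-0.12,0],[0,0,0,-0.19,0],[0,0,0,-0.25,0],[0,-0.003,-0.06,-0.273,-0.03],[0,-0.006,-0.13,-0.273,-0.06],[0,-0.009,-0.2,-0.273,-0.09],[0,-0.012,-0.275,-0.273,0]]

```text
time_s: 6.35
tcp_pos: [0.4485, -0.1284, 0.1803]
eef_rot: [-180.0, -0.1, -3.2]
contact_force: [0.5, 0.4, 0.3]
gripper_width: 0.0875
gripper_force: 0.0
```

>>> play_rows:
  rows:
    - [[0,-0.004,-0.078,0,-0.07],[0,-0.008,-0.156,0,-0.14],[0,-0.012,-0.234,0,-0.21],[0,-0.016,-0.312,0,-0.28],[0,-0.02,-0.39,0,-0.343],[0,-0.024,-0.468,0,-0.343],[0,-0.027,-0.546,0,-0.343],[0,-0.029,-0.624,0,-0.343]]

```text
time_s: 7.02
tcp_pos: [0.4526, 0.1847, 0.1801]
eef_rot: [-180.0, -0.1, 26.0]
contact_force: [0.5, -0.4, 0.6]
gripper_width: 0.0873
gripper_force: 0.0
```

```bash
python3 - <<'E'
from h import *
from plan import share
s=r.get_state();p=s["tcp_pos"];print(p,s["eef_rot"])
print("remain",share((*p,s["eef_rot"][2]),(.463,.219,.18,24.5)))
E
```

```text
[0.45263081 0.18466178 0.18011631] [-1.79983299e+02 -6.42588889e-02  2.60266077e+01]
remain [ 0.049 -0.053  0.     0.018]
```

>>> play_rows:
  rows:
    - [[0,0.025,-0.026,0,0.009],[0,0.045,-0.048,0,0.018],[0,0.049,-0.053,0,0.018],[0,0.049,-0.053,0,0.018],[0,0.049,-0.053,0,0.018],[0,0.049,-0.053,0,0.018],[0,0.049,-0.053,0,0.018],[0,0.049,-0.053,0,0.018]]

```text
time_s: 7.68
tcp_pos: [0.4634, 0.2164, 0.1798]
eef_rot: [-180.0, -0.0, 24.4]
contact_force: [-0.4, 0.2, 0.1]
gripper_width: 0.0877
gripper_force: 0.0
```

```bash
python3 - <<'E'
from h import *
from plan import share
s=r.get_state();p=s["tcp_pos"];print(p,s["eef_rot"])
print("remain",share((*p,s["eef_rot"][2]),(.463,.219,.18,24.5)))
C=Cam("wrist")
for n,p in dict(KS=(.579,.204,11,.036,.056),TL=(.463,.219,24.5,.054,.076),TS=(.468,.087,72,.036,.056)).items():
    k=C.proj(box(p[0],p[1],np.radians(p[2]),p[3],0,p[4])); 
    for j in(k[:4],k[4:]): cv2.polylines(C.img,[np.int32(j*16)],True,(0,0,255),1,shift=4)
cv2.imwrite("pics/w3.png",C.img)
E
```

```text
[0.46343289 0.21640376 0.17977789] [-1.79993474e+02 -1.54759034e-02  2.44044639e+01]
remain [ 0.001 -0.005 -0.    -0.001]
```

View pics/w3.png

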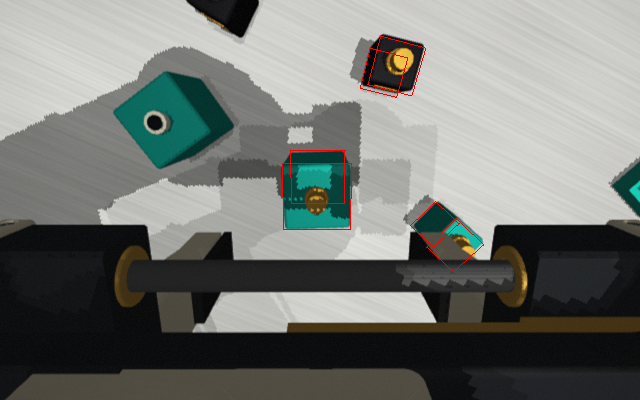

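teal_large is centred at (317,190) and matches the overlay, and the fingers have clear room. I descend and grip.

>>> play_rows:
  rows:
    - [[0,0.001,-0.004,0.05,0],[0,0.001,-0.004,0.1,0],[0,0.001,-0.004,0.16,0],[0,0.001,-0.004,0.22,0],[0,0.001,-0.004,0.26,0],[0,0.001,-0.004,0.282,0],[0,0.001,-0.004,0.282,0],[0.1,0.001,-0.004,0.282,0]]
  squeeze: 25

```text
time_s: 8.4
tcp_pos: [0.463, 0.2188, 0.0384]
eef_rot: [180.0, 0.1, 24.4]
contact_force: [0.1, 0.5, 1.2]
gripper_width: 0.0847
gripper_force: 0.0
```

>>> play_rows:
  rows:
    - [[0.3,0,0,0,0],[0.6,0,0,0,0],[0.8,0,0,0,0],[0.8,0,0,0,0],[0.8,0,0,0,0],[0.8,0,0,0,0],[0.8,0,0,0,0],[0.8,0,0,0,0]]

```text
time_s: 9.07
tcp_pos: [0.4634, 0.2196, 0.0392]
eef_rot: [-180.0, -0.1, 24.5]
contact_force: [-1.6, 0.6, 5.9]
gripper_width: 0.0543
gripper_force: 24.8
```

```bash
python3 - <<'E'
from plan import *
from plant import r
s=r.get_state();print(s["tcp_pos"],s["gripper_width"])
leg((.4635,.2185,.039,24.5),(.472,-.088,.18,-16.5))
E
```

```text
[0.46342009 0.21958173 0.03923834] 0.0543004552096138
(0.4635, 0.2185, 0.039, 24.5) -> (0.472, -0.088, 0.18, -16.5) dist 0.337 [-0.239, 0.565, -0.282, 0.477]
```

>>> play_rows:
  rows:
    - [[0.8,0,0,-0.03,0],[0.8,0,0,-0.09,0],[0.8,0,0,-0.16,0],[0.8,0,0,-0.22,0],[0.8,0,0,-0.26,0],[0.8,-0.012,0.03,-0.282,0],[0.8,-0.035,0.085,-0.282,0],[0.8,-0.06,0.145,-0.282,0]]

```text
time_s: 9.73
tcp_pos: [0.4654, 0.1404, 0.1797]
eef_rot: [-180.0, -0.0, 24.6]
contact_force: [1.2, -0.3, -3.4]
gripper_width: 0.0541
gripper_force: 24.8
```

>>> play_rows:
  rows:
    - [[0.8,-0.027,0.063,0,0.07],[0.8,-0.055,0.128,0,0.14],[0.8,-0.083,0.194,0,0.21],[0.8,-0.111,0.26,0,0.28],[0.8,-0.137,0.32,0,0.35],[0.8,-0.16,0.375,0,0.42],[0.8,-0.174,0.408,0,0.477],[0.8,-0.179,0.42,0,0.477]]

```text
time_s: 10.4
tcp_pos: [0.4698, -0.09, 0.1786]
eef_rot: [179.9, 0.1, -17.0]
contact_force: [-0.2, -0.6, -2.5]
gripper_width: 0.0542
gripper_force: 24.8
```

>>> play_rows:
  rows:
    - [[0.8,0,0,0,0],[0.8,0,0,0.02,0],[0.8,0,0,0.06,0],[0.8,0,0,0.1,0],[0.8,0,0,0.14,0],[0.8,0,0,0.16,0],[0.8,0,0,0.16,0],[0.8,0,0,0.16,0]]

```text
time_s: 11.07
tcp_pos: [0.4707, -0.0867, 0.0988]
eef_rot: [179.9, 0.1, -16.4]
contact_force: [0.2, -0.7, -3.2]
gripper_width: 0.054
gripper_force: 24.8
```

```bash
python3 - <<'E'
from h import *
s=r.get_state();p=s["tcp_pos"];print(p,s["eef_rot"])
C=Cam("wrist")
k=C.proj(box(.471,-.0885,np.radians(73.5),.082,0,.02)); 
for j in(k[:4],k[4:]): cv2.polylines(C.img,[np.int32(j*16)],True,(0,0,255),1,shift=4)
k=C.proj(box(p[0],p[1],np.radians(73.5),.054,p[2]-.039,p[2]+.037)); 
for j in(k[:4],k[4:]): cv2.polylines(C.img,[np.int32(j*16)],True,(0,255,0),1,shift=4)
cv2.imwrite("pics/w4.png",C.img)
E
```

```text
[ 0.4707103  -0.08666709  0.09875344] [ 1.79943279e+02  1.04221295e-01 -1.64049707e+01]
```

View pics/w4.png

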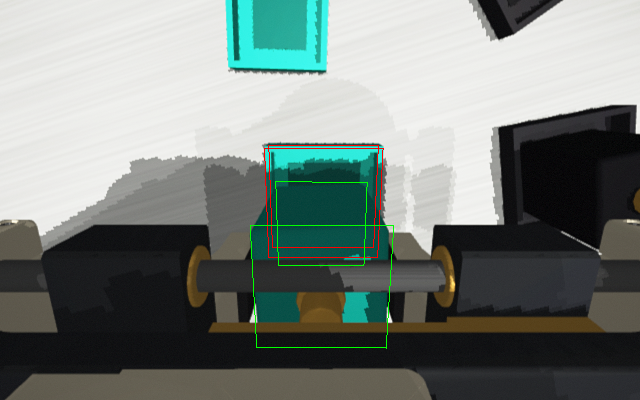

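The base outline spans (265–383, 144–255), about 3 px right of and 2 px above the prediction. I correct by 3 mm and 2 mm and lower.

>>> play_rows:
  rows:
    - [[0.8,0.004,0.006,0.02,0],[0.8,0.004,0.006,0.05,0],[0.8,0.004,0.006,0.075,0],[0.8,0.004,0.006,0.09,0],[0.8,0.004,0.006,0.1,0],[0.8,0.004,0.006,0.105,0],[0.8,0.004,0.006,0.109,0],[0.8,0.004,0.006,0.112,0]]

```text
time_s: 11.78
tcp_pos: [0.4728, -0.0908, 0.0438]
eef_rot: [-180.0, -0.0, -16.5]
contact_force: [-0.0, -0.4, -4.0]
gripper_width: 0.054
gripper_force: 24.8
```

>>> play_rows:
  rows:
    - [[0.8,0,0,0.001,0],[0.8,0,0,0.001,0],[0.8,0,0,0.001,0],[0.3,0,0,0.001,0],[0.2,0,0,0.001,0],[0.1,0,0,0.001,0],[0.1,0,0,0.001,0],[0.1,0,0,0.001,0]]

```text
time_s: 12.45
tcp_pos: [0.4725, -0.0908, 0.0433]
eef_rot: [-180.0, -0.0, -16.5]
contact_force: [-0.1, 0.3, -0.6]
gripper_width: 0.0774
gripper_force: 0.0
```

```bash
python3 - <<'E'
from plan import *
leg((.474,-.0901,.0435,-16.5),(.470,.087,.18,-18),(.470,.087,.024,-18),(.600,-.0945,.17,-18.5))
E
```

```text
(0.474, -0.0901, 0.0435, -16.5) -> (0.47, 0.087, 0.18, -18) dist 0.224 [-0.108, -0.337, -0.273, 0.017]
(0.47, 0.087, 0.18, -18) -> (0.47, 0.087, 0.024, -18) dist 0.156 [0.0, -0.0, 0.312, -0.0]
(0.47, 0.087, 0.024, -18) -> (0.6, -0.0945, 0.17, -18.5) dist 0.267 [0.359, 0.265, -0.292, 0.006]
```

>>> play_rows:
  rows:
    - [[0,0,0,-0.05,0],[0,0,0,-0.12,0],[0,0,0,-0.19,0],[0,0,0,-0.25,0],[0,-0.015,-0.05,-0.273,0.005],[0,-0.035,-0.11,-0.273,0.01],[0,-0.058,-0.18,-0.273,0.017],[0,-0.08,-0.25,-0.273,0.017]]

```text
time_s: 13.12
tcp_pos: [0.4693, 0.0415, 0.1803]
eef_rot: [-179.9, -0.1, -18.1]
contact_force: [0.7, 0.3, -0.7]
gripper_width: 0.0873
gripper_force: 0.0
```

>>> play_rows:
  rows:
    - [[0,-0.02,-0.06,0,0],[0,-0.026,-0.084,0,0],[0,-0.026,-0.086,0,0],[0,-0.026,-0.086,0,0],[0,-0.026,-0.086,0,0],[0,-0.026,-0.086,0,0],[0,-0.026,-0.086,0,0],[0,-0.026,-0.086,0,0]]

```text
time_s: 13.78
tcp_pos: [0.4705, 0.0844, 0.1796]
eef_rot: [180.0, 0.0, -18.1]
contact_force: [1.3, -0.7, 0.2]
gripper_width: 0.0876
gripper_force: 0.0
```

```bash
python3 - <<'E'
from h import *
s=r.get_state();p=s["tcp_pos"];print(p,s["eef_rot"])
C=Cam("wrist")
for p in ((.470,.087,72,.036,.056),(.598,-.0945,71.5,.064,.02)):
    k=C.proj(box(p[0],p[1],np.radians(p[2]),p[3],0,p[4])); 
    for j in(k[:4],k[4:]): cv2.polylines(C.img,[np.int32(j*16)],True,(0,0,255),1,shift=4)
cv2.imwrite("pics/w5.png",C.img)
E
```

```text
[0.47047275 0.08441191 0.17955531] [ 1.79995067e+02  3.35501887e-03 -1.80780487e+01]
```

View pics/w5.png

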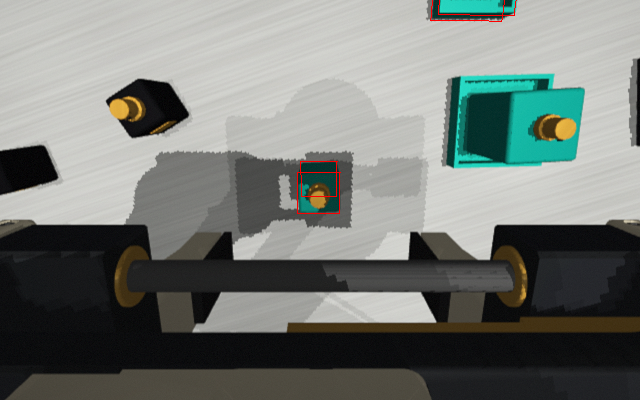

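teal_large stands in its base at (515,120), and teal_small at (319,190) matches the overlay. I descend and grip.

>>> play_rows:
  rows:
    - [[0,0,-0.003,0.05,0],[0,0,-0.003,0.11,0],[0,0,-0.003,0.18,0],[0,0,-0.003,0.24,0],[0,0,-0.003,0.29,0],[0,0,-0.003,0.312,0],[0.1,0,-0.003,0.312,0],[0.2,0,-0.003,0.312,0]]
  squeeze: 15

```text
time_s: 14.5
tcp_pos: [0.4708, 0.0862, 0.0233]
eef_rot: [179.9, 0.0, -18.0]
contact_force: [1.4, 0.2, -0.2]
gripper_width: 0.0791
gripper_force: 0.0
```

>>> play_rows:
  rows:
    - [[0.4,0,0,0,0],[0.6,0,0,0,0],[0.8,0,0,0,0],[0.9,0,0,0,0],[0.9,0,0,0,0],[0.9,0,0,0,0],[0.9,0,0,0,0],[0.9,0,0,0,0]]

```text
time_s: 15.17
tcp_pos: [0.471, 0.0867, 0.0239]
eef_rot: [-180.0, -0.0, -18.0]
contact_force: [-1.1, -0.2, 4.1]
gripper_width: 0.0365
gripper_force: 14.9
```

>>> play_rows:
  rows:
    - [[0.9,0,0,-0.03,0],[0.9,0,0,-0.09,0],[0.9,0,0,-0.16,0],[0.9,0,0,-0.23,0],[0.9,0,0,-0.28,0],[0.9,0.03,0.022,-0.3,0.006],[0.9,0.08,0.059,-0.3,0.006],[0.9,0.13,0.096,-0.3,0.006]]

```text
time_s: 15.83
tcp_pos: [0.5187, 0.021, 0.1749]
eef_rot: [-179.9, -0.1, -18.4]
contact_force: [0.5, 1.0, -1.0]
gripper_width: 0.0359
gripper_force: 14.9
```

>>> play_rows:
  rows:
    - [[0.9,0.05,0.037,0,0],[0.9,0.1,0.074,0,0],[0.9,0.15,0.111,0,0],[0.9,0.19,0.14,0,0],[0.9,0.215,0.158,0,0],[0.9,0.229,0.169,0,0],[0.9,0.229,0.169,0.03,0],[0.9,0.229,0.169,0.06,0]]

```text
time_s: 16.5
tcp_pos: [0.6, -0.0956, 0.1436]
eef_rot: [-180.0, -0.1, -18.6]
contact_force: [-0.3, 0.2, -2.1]
gripper_width: 0.0361
gripper_force: 14.9
```

```bash
python3 - <<'E'
from h import *
s=r.get_state();p=s["tcp_pos"];print(p,s["eef_rot"],s["gripper_width"])
C=Cam("wrist")
k=C.proj(box(.599,-.0945,np.radians(71.5),.064,0,.02)); 
for j in(k[:4],k[4:]): cv2.polylines(C.img,[np.int32(j*16)],True,(0,0,255),1,shift=4)
k=C.proj(box(p[0],p[1],np.radians(71.5),.036,p[2]-.024,p[2]+.032)); 
for j in(k[:4],k[4:]): cv2.polylines(C.img,[np.int32(j*16)],True,(0,255,0),1,shift=4)
cv2.imwrite("pics/w6.png",C.img)
E
```

```text
[ 0.60004204 -0.09557761  0.14359855] [-1.79951800e+02 -6.45296533e-02 -1.85687103e+01] 0.03608941456108819
```

View pics/w6.png

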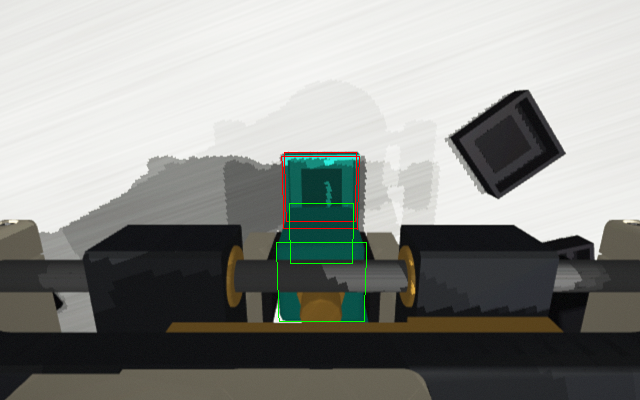

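The base at (320,190) lines up with the prediction. I lower.

>>> play_rows:
  rows:
    - [[0.9,0,0,0.04,0],[0.9,0,0,0.09,0],[0.9,0,0,0.14,0],[0.9,0,0,0.18,0],[0.9,0,0,0.205,0],[0.9,0,0,0.217,0],[0.9,0,0,0.224,0],[0.9,0,0,0.228,0]]

```text
time_s: 17.22
tcp_pos: [0.5998, -0.0951, 0.0299]
eef_rot: [-180.0, -0.0, -18.5]
contact_force: [0.5, 0.5, -1.3]
gripper_width: 0.0362
gripper_force: 14.9
```

>>> play_rows:
  rows:
    - [[0.9,0,0,0.002,0],[0.9,0,0,0.002,0],[0.9,0,0,0.002,0],[0.5,0,0,0.002,0],[0.4,0,0,0.002,0],[0.3,0,0,0.002,0],[0.2,0,0,0.002,0],[0.2,0,0,0.002,0]]

```text
time_s: 17.88
tcp_pos: [0.5998, -0.0956, 0.0287]
eef_rot: [-180.0, -0.0, -18.5]
contact_force: [0.6, -0.5, 0.3]
gripper_width: 0.0638
gripper_force: 0.0
```

```bash
python3 - <<'E'
from plan import *
leg((.6,-.0945,.029,-18.5),(.581,.204,.18,11),(.581,.204,.024,11),(.586,-.255,.174,19.5))
E
```

```text
(0.6, -0.0945, 0.029, -18.5) -> (0.581, 0.204, 0.18, 11) dist 0.335 [-0.225, -0.554, -0.302, -0.343]
(0.581, 0.204, 0.18, 11) -> (0.581, 0.204, 0.024, 11) dist 0.156 [0.0, 0.0, 0.312, -0.0]
(0.581, 0.204, 0.024, 11) -> (0.586, -0.255, 0.174, 19.5) dist 0.483 [-0.165, 0.903, -0.3, -0.099]
```

>>> play_rows:
  rows:
    - [[0.2,0,0,-0.05,0],[0.1,0,0,-0.12,0],[0,0,0,-0.19,0],[0,0,0,-0.25,0],[0,0,0,-0.302,0],[0,-0.024,-0.06,-0.302,0],[0,-0.05,-0.124,-0.302,0],[0,-0.078,-0.192,-0.302,0]]

```text
time_s: 18.55
tcp_pos: [0.5931, 0.0083, 0.1804]
eef_rot: [-179.9, -0.1, -18.6]
contact_force: [0.6, 0.6, -0.4]
gripper_width: 0.0879
gripper_force: 0.0
```

>>> play_rows:
  rows:
    - [[0,-0.028,-0.07,0,-0.06],[0,-0.056,-0.14,0,-0.12],[0,-0.084,-0.21,0,-0.18],[0,-0.112,-0.278,0,-0.24],[0,-0.134,-0.33,0,-0.3],[0,-0.147,-0.362,0,-0.343],[0,-0.147,-0.362,0,-0.343],[0,-0.147,-0.362,0,-0.343]]

```text
time_s: 19.22
tcp_pos: [0.5807, 0.2038, 0.1793]
eef_rot: [180.0, 0.0, 11.0]
contact_force: [-0.9, 0.2, 0.6]
gripper_width: 0.0877
gripper_force: 0.0
```

```bash
python3 - <<'E'
from h import *
s=r.get_state();p=s["tcp_pos"];print(p,s["eef_rot"])
C=Cam("wrist")
for p in ((.581,.204,11,.036,.056),):
    k=C.proj(box(p[0],p[1],np.radians(p[2]),p[3],0,p[4])); 
    for j in(k[:4],k[4:]): cv2.polylines(C.img,[np.int32(j*16)],True,(0,0,255),1,shift=4)
cv2.imwrite("pics/w7.png",C.img)
E
```

```text
[0.58065297 0.20375389 0.17933797] [1.79988418e+02 2.36910352e-02 1.10211142e+01]
```

View pics/w7.png

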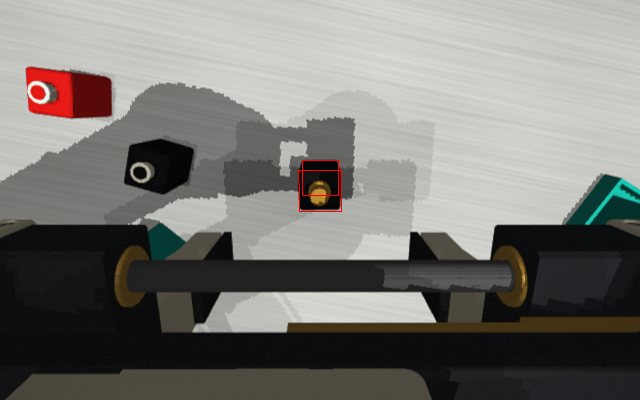

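black_small is centred at (319,190). I descend, grip and carry it over.

>>> play_rows:
  rows:
    - [[0,0,0,0.05,0],[0,0,0,0.11,0],[0,0,0,0.18,0],[0,0,0,0.24,0],[0,0,0,0.29,0],[0,0,0,0.312,0],[0.1,0,0,0.312,0],[0.2,0,0,0.312,0]]
  squeeze: 15

```text
time_s: 19.93
tcp_pos: [0.5814, 0.2022, 0.024]
eef_rot: [180.0, 0.0, 10.9]
contact_force: [0.7, 0.1, -0.5]
gripper_width: 0.0792
gripper_force: 0.0
```

>>> play_rows:
  rows:
    - [[0.4,0,0,0,0],[0.6,0,0,0,0],[0.8,0,0,0,0],[0.9,0,0,0,0],[0.9,0,0,0,0],[0.9,0,0,0,0],[0.9,0,0,0,0],[0.9,0,0,0,0]]

```text
time_s: 20.6
tcp_pos: [0.5812, 0.2031, 0.0239]
eef_rot: [-180.0, -0.0, 11.0]
contact_force: [-0.9, -0.2, 3.5]
gripper_width: 0.036
gripper_force: 15.0
```

>>> play_rows:
  rows:
    - [[0.9,0,0,-0.03,0],[0.9,0,0,-0.09,0],[0.9,0,0,-0.16,0],[0.9,0,0,-0.23,0],[0.9,0,0,-0.28,0],[0.9,-0.007,0.04,-0.3,0],[0.9,-0.02,0.11,-0.3,0],[0.9,-0.033,0.183,-0.3,0]]

```text
time_s: 21.27
tcp_pos: [0.5822, 0.11, 0.1744]
eef_rot: [-180.0, -0.1, 11.1]
contact_force: [0.6, -1.6, -1.9]
gripper_width: 0.0361
gripper_force: 15.0
```

>>> play_rows:
  rows:
    - [[0.9,-0.014,0.075,0,-0.015],[0.9,-0.027,0.15,0,-0.03],[0.9,-0.041,0.225,0,-0.045],[0.9,-0.055,0.3,0,-0.06],[0.9,-0.068,0.375,0,-0.075],[0.9,-0.082,0.45,0,-0.09],[0.9,-0.094,0.515,0,-0.099],[0.9,-0.105,0.575,0,-0.099]]

```text
time_s: 21.93
tcp_pos: [0.5845, -0.1844, 0.1732]
eef_rot: [-180.0, 0.0, 19.5]
contact_force: [0.9, 0.8, -1.2]
gripper_width: 0.0357
gripper_force: 15.0
```

```bash
python3 - <<'E'
from plan import *
print(share((0,0,0,11),(0,0,0,19.5)))
p=np.radians(8.5); v=np.array([-.165+.138,.903-.758])
d=np.radians(11); w=np.array([v[0]*np.cos(d)+v[1]*np.sin(d), v[0]*np.sin(d)-v[1]*np.cos(d)])
d=np.radians(19.5); print(w[0]*np.cos(d)+w[1]*np.sin(d), w[0]*np.sin(d)-w[1]*np.cos(d))
E
```

```text
[ 0.     0.     0.    -0.099]
-0.04813579292456528 0.13941644608697848
```

>>> play_rows:
  rows:
    - [[0.9,-0.02,0.06,0,0],[0.9,-0.036,0.105,0,0],[0.9,-0.045,0.13,0,0],[0.9,-0.048,0.139,0,0],[0.9,-0.048,0.139,0.02,0],[0.9,-0.048,0.139,0.05,0],[0.9,-0.048,0.139,0.06,0],[0.9,-0.048,0.139,0.06,0]]

```text
time_s: 22.6
tcp_pos: [0.5846, -0.2544, 0.1413]
eef_rot: [-179.9, 0.2, 19.5]
contact_force: [0.8, -0.1, -1.0]
gripper_width: 0.0359
gripper_force: 15.0
```

```bash
python3 - <<'E'
from h import *
s=r.get_state();p=s["tcp_pos"];print(p,s["eef_rot"],s["gripper_width"])
C=Cam("wrist")
k=C.proj(box(.585,-.255,np.radians(19.5),.064,0,.02)); 
for j in(k[:4],k[4:]): cv2.polylines(C.img,[np.int32(j*16)],True,(0,0,255),1,shift=4)
cv2.imwrite("pics/w8.png",C.img)
E
```

```text
[ 0.58464615 -0.25444246  0.14134561] [-1.79875701e+02  1.76755124e-01  1.95167920e+01] 0.03592369380934014
```

View pics/w8.png

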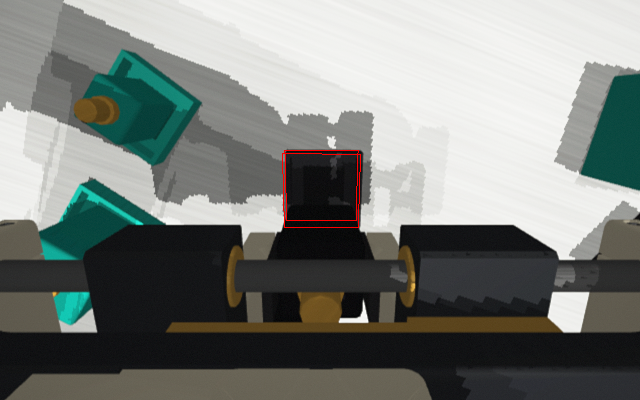

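The base at (322,190) matches the overlay, and teal_small stands in its base at the upper left. I lower black_small.

>>> play_rows:
  rows:
    - [[0.9,0.003,0.002,0.04,0],[0.9,0.003,0.002,0.09,0],[0.9,0.003,0.002,0.14,0],[0.9,0.003,0.002,0.18,0],[0.9,0.003,0.002,0.205,0],[0.9,0.003,0.002,0.217,0],[0.9,0.003,0.002,0.224,0],[0.9,0.003,0.002,0.228,0]]

```text
time_s: 23.32
tcp_pos: [0.5882, -0.2561, 0.0301]
eef_rot: [180.0, -0.0, 19.5]
contact_force: [-0.3, -0.5, -0.7]
gripper_width: 0.0355
gripper_force: 15.0
```

>>> play_rows:
  rows:
    - [[0.9,0,0,0.002,0],[0.9,0,0,0.002,0],[0.9,0,0,0.002,0],[0.5,0,0,0.002,0],[0.4,0,0,0.002,0],[0.3,0,0,0.002,0],[0.2,0,0,0.002,0],[0.2,0,0,0.002,0]]

```text
time_s: 23.98
tcp_pos: [0.5876, -0.2564, 0.0287]
eef_rot: [180.0, -0.0, 19.5]
contact_force: [-0.3, -0.1, -0.1]
gripper_width: 0.0635
gripper_force: 0.0
```

>>> play_rows:
  rows:
    - [[0.2,0,0,-0.04,0],[0.2,0,0,-0.11,0],[0.2,0,0,-0.18,0],[0.2,0,0,-0.25,0],[0.2,0,0,-0.32,0],[0.2,0,0,-0.36,0],[0.2,0,0,-0.38,0],[0.2,0,0,-0.38,0]]

```text
time_s: 24.65
tcp_pos: [0.5887, -0.2567, 0.2216]
eef_rot: [179.9, -0.2, 19.5]
contact_force: [0.4, -0.2, 0.4]
gripper_width: 0.0698
gripper_force: 0.0
```

>>> play_rows:
  rows:
    - [[0.2,0.02,-0.07,0,0],[0.2,0.04,-0.14,0,0],[0.2,0.06,-0.21,0,0],[0.2,0.08,-0.28,0,0],[0.2,0.1,-0.35,0,0],[0.2,0.12,-0.42,0,0],[0.2,0.14,-0.49,0,0],[0.2,0.16,-0.56,0,0]]

```text
time_s: 25.32
tcp_pos: [0.5684, 0.0359, 0.2167]
eef_rot: [-180.0, 0.2, 19.5]
contact_force: [0.7, -1.0, -0.3]
gripper_width: 0.0705
gripper_force: 0.0
```

```bash
python3 - <<'E'
from h import *
T,S=Cam("top"),Cam("side")
cv2.imwrite("pics/end.png",np.vstack([cv2.resize(T.img[140:290,150:510],None,fx=2,fy=2),cv2.resize(S.img[120:380,220:460],(720*260//240*240//260*1//2*1,0) if 0 else (277,300)).copy() if 0 else np.hstack([cv2.resize(S.img[220:370,280:480],(400,300)),cv2.resize(S.img[110:230,220:350],(320,300))])]))
E
```

```text
(no output)
```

View pics/end.png

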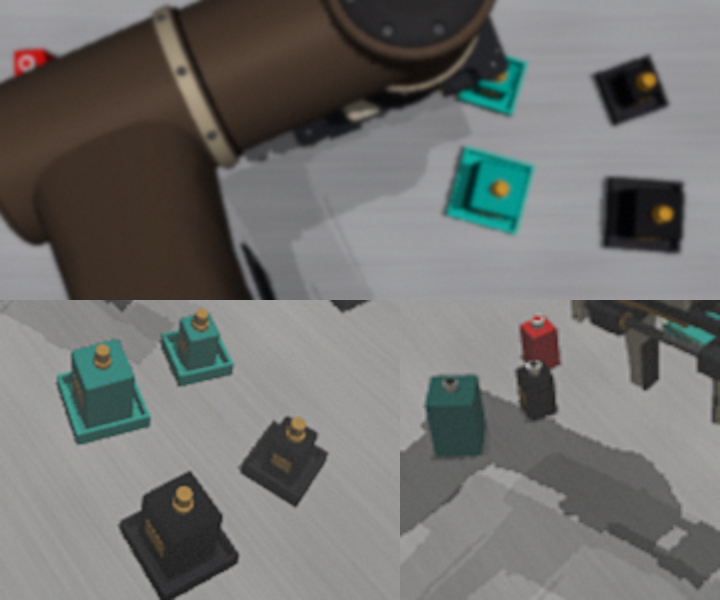

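The final view shows all four pumped bottles upright inside their own bases, and the unpumped bottles standing untouched. I check the pump centres numerically, then hand in.

```bash
python3 - <<'E'
from h import *
T=Cam("top")
for n,uv,z,b in(("KL",(481.5,247),.1,(.442,-.2625)),("TL",(400.5,234),.1,(.472,-.089)),("KS",(473.5,180),.08,(.585,-.2555))):
    print(n,((T.unproj(uv,z)[0][:2]-b)*1000).round(1))
E
```

```text
KL [-3.   2.2]
TL [-3.2 -0.7]
KS [-0.   0.2]
```

```bash
python3 -c "
from plant import r
print(r.close_job())"
```

```text
the job is handed in; nothing more can be done
None
```

I packed all four pumped bottles upright in their own bases, left the two without pumps where they stood, and handed the job in about 25 s into the run; no verdict came back.

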